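Pair the streaming puck with the sound bar

TASK

Put the streaming puck's sound on the sound bar: with a fingertip, lightly and without jabbing, press the bar's round power key, then the square source key next to it, then the round button in the middle of the white puck, holding that last one down for about two seconds before you let go. Press one at a time and let each spring back up; do not press the two volume keys. Only touch, do not pick up or push the puck along, and leave the red tin, the coaster with its tealight cup and the spring clip where they are.

Things in the scene. Friction and masses are not known exactly. Their poses are not given: they have to be found in the camera images.
- soundbar: Grey sound bar, 420 mm long (y), 85 deep (x), 55 high, fixed, turned up to 0.15 rad. Origin: centre of its underside; x points to its cloth front, away from the robot; z up. Along the middle of its flat top a row of four black keys, 7 mm proud, 6 mm travel, centres at y = -63 mm power (round), -21 source (square), +21 volume down and +63 volume up (oblong).
- power (a joint): Round power key of the sound bar, 24 mm across, ring-and-stroke sign. Reads 0 with the key up and 0.006 (m) when it is fully down. It springs back by itself; it starts to move at 1 N and is fully down at 10 N (rising evenly), and the press counts from 0.0020 m (4 N), held for 0.1 s.
- power_top (a point): Centre of the top face of the round power key, moving with it. z axis up, x and y as the bar's. At rest it is 62 mm above the stand, standing 7 mm proud of the bar's top.
- source (a joint): Square source key of the sound bar, 21 mm wide, square-frame sign. Reads 0 with the key up and 0.006 (m) when it is fully down. It springs back by itself; it starts to move at 1 N and is fully down at 10 N (rising evenly), and the press counts from 0.0020 m (4 N), held for 0.1 s.
- source_top (a point): Centre of the top face of the square source key, moving with it. z axis up, x and y as the bar's. At rest it is 62 mm above the stand, standing 7 mm proud of the bar's top.
- minus (a joint): Oblong volume-down key, 26 mm along the row by 15 mm, dash sign, next to the source key; not to be pressed. Reads 0 up, 0.006 (m) fully down.
- plus (a joint): Oblong volume-up key, 26 x 15 mm, cross sign, at the end of the row away from the power key; not to be pressed. Reads 0 up, 0.006 (m) fully down.
- puck: White round streaming puck, 80 mm across, 24 mm high, about 0.2 kg, loose on rubber feet. Origin at the centre of its underside, z up. Its only button is in the middle of its top.
- pair (a joint): Round grey button, 28 mm across, in the middle of the puck's top. Reads 0 with the button up and 0.006 (m) when it is fully down. It springs back by itself; it starts to move at 1 N and is fully down at 10 N (rising evenly), and the press counts from 0.0020 m (4 N); it must stay so for 1.5 s or more without a break.
- pair_top (a point): Centre of the top face of the puck's round button, moving with it. z axis up, x and y as the puck's. At rest it is 31 mm above the stand, standing 7 mm proud of the puck's top.
- tin: Red plastic tin with a hinged lid, shut: 70 x 100 mm, 46 mm high, loose. Origin at the centre of its underside. Leave alone.
- tin_lid (a joint): Hinged lid of the red tin: 0 (rad) shut, grows as it opens. Leave shut.
- coaster: Round white ceramic coaster with a cork bottom, 96 mm across, 10 mm high, loose; the tealight cup stands on it. Origin at the centre of its underside. Leave alone.
- tealight: Frosted glass tealight cup, 60 mm across, 55 mm high, standing on the coaster. Origin at the centre of its underside, z up. Leave alone.
- clip: Steel spring clip standing on its spine with its two wire arms up: 51 mm long, 40 mm over the arms, 53 mm high, loose. Origin at the centre of its underside, z up. Leave alone.
There are look-alikes about, which are no part of the job. Of the things like the puck, leave any that is blue; of the rest the smaller one is meant.

How it is judged (in metres and radians):
On the way, in this order (a step that is already met when the one before it is completed fails the run):
1. the round power key is pressed alone (value of joint power above 0.002 m and value of joint each of source, minus, plus, pair below 0.001 m), for 0.1 s.
2. then, the power key being up again, the square source key is pressed alone (value of joint source above 0.002 m and value of joint each of power, minus, plus, pair below 0.001 m), for 0.1 s.
3. then, the bar's keys being up again, the puck's button is pressed and held down for at least 1.5 s (value of joint pair above 0.002 m and value of joint each of power, source, minus, plus below 0.001 m), for 1.5 s.
At the end, for the whole second after the job is handed in: All four bar keys and the puck's button are up (within 1 mm), the puck lies flat and still within 15 mm of where it was, the tin is shut, the tealight cup upright, and tin, coaster, cup and clip are within 20 mm of where they were (value of joint each of power, source, minus, plus, pair below 0.001 m and distance of puck from where it was at the start of the episode below 0.015 m and linear speed of puck below 0.02 m/s and angle between puck's own z axis and vertical below 0.1 rad and value of joint tin_lid below 0.15 rad and angle between tealight's own z axis and vertical below 0.2 rad and distance of each of tin, coaster, tealight, clip from where it was at the start of the episode below 0.02 m); the robot touches nothing.
It fails at once if a volume key is pressed (value of joint any of minus, plus above 0.002 m).
It fails at once if two of the power key, the source key and the puck's button are down at once (value of joint each of power, source above 0.002 m or value of joint each of power, pair above 0.002 m or value of joint each of source, pair above 0.002 m).
It fails at once if the robot presses on the sound bar or the puck with more than 25 N (contact force between any of the fingers, the arm and soundbar above 25 N or contact force between any of the fingers, the arm and puck above 25 N).
It fails at once if the puck is lifted by more than 10 mm, tipped, or pushed more than 15 mm (height (world z) of puck above 0.01 m or angle between puck's own z axis and vertical above 0.25 rad or distance of puck from where it was at the start of the episode above 0.015 m).
It fails at once if the tin, coaster, tealight cup or clip is moved more than 20 mm, the cup tipped or the tin opened (distance of any of tin, coaster, tealight, clip from where it was at the start of the episode above 0.02 m or angle between tealight's own z axis and vertical above 0.3 rad or value of joint tin_lid above 0.15 rad).
It also fails if it takes over 48 s, if anything falls off the work surface, if the arm or the gripper's body presses on something with over 40 N, if the wrist force passes 120 N, or if a joint passes its speed limit or range.

ROBOT

A 6-joint arm with a two-finger parallel gripper is mounted at the origin on the work surface. World frame = base frame: x ahead of the robot, y to its left, z up, the work surface at z = 0. Lengths are in m, angles in degrees, forces in N, time in s.
With the tool pointing down it reaches from about 0.4 to 0.825 m from the base axis. Payload 7 kg.
Tool frame: the origin (TCP) lies between the finger pads; the fingertips stand 22 mm ahead of it and the grasp point (between the pads) lies 3 mm ahead of it; z points along the fingers, y is the line along which they close (so a half turn about z gives the same grasp; the last joint's range is limited). The gripper opens to 88 mm and grips with 3 to 60 N. Pads are 19 mm wide; open, the fingers measure 130 mm over their backs; the gripper's body (78 mm by 193 mm) begins 47 mm behind the grasp point.
Start: joints at [84.059, 20.546, 0.682, 0, -70.136, -16.507], TCP at [0.258, 0.624, 0.216] pointing down, gripper open.
Joint ranges: [-176.03, 176.03], [-82.01, 121.73], [-58.28, 71.71], [-173.87, 95.51], [-174.79, -0.11], [-173.66, 173.66]. Speed limits (degrees/s): [136.94, 136.94, 172.46, 180, 180, 180].

INTERFACE

Orientations are given as [roll, pitch, yaw] about the fixed x, y, z axes, in that order (R = Rz(yaw) Ry(pitch) Rx(roll)).
In Python, from plant import r, vision gives the robot as it stands.
- The arm moves only by the shell command python3 -m pendant 'ROWS' [FORCE]. ROWS is JSON, a list that holds one entry, the list of rows, each a list of 7 numbers: the shift along the tool's x, y, z scaled (see below), then the turn, a rotation vector about the tool's x, y, z scaled (see below), then the opening, from -1 (shut) to 1 (fully open). In form: [[[x, y, z, wx, wy, wz, fingers], ...]]. A call has exactly 8 rows; each row shifts and turns the commanded pose from where the row before left it, along the tool's axes as they then stand; what a row does not reach is not made up. The controller multiplies each number of a shift by 20 mm and each number of a turn by 4 degrees. A row lasts 1/10 s, in which the tool goes at most 50 mm and 8.59 degrees, less where a joint would pass 70% of its speed; a pose out of reach is approached as far as the arm can. A call with a number of a shift or a turn outside -1 to 1 is refused whole. A call with a gripper value outside its range is refused whole. The fingers move at their own pace and stop on an object; FORCE is the grip in N (left out, the last holds). Time passes only in rows, so rows that do not move let the fingers close, or fill a call up. It gives the time, the measured TCP pose, the force, the opening and the grip force at its end, in the units of the state.
- r.get_state(): the state, without advancing time (a new reading comes with each control period).
- vision.capture(name): name is "scene" or "top" or "wrist"; returns a dict with "frame" (420x560x3 uint8, blue, green, red), "depth" (420x560 float32, m along the optical axis (not along the pixel's ray), 0 where there is no reading), "camera_matrix" (3x3 intrinsics, pixels), "extrinsics" (4x4, takes a point from world to camera coordinates); the wrist camera has in their place "hand_eye" (4x4, takes a point from camera to tool coordinates, whose origin is the TCP and whose axes are the flange's). Camera axes: x right, y up, looking along -z (the intrinsics and any distortion apply to the point x, -y, -z); pixel columns grow to the right and rows downward; lengths in m; the calibration is good to about 2 mm. The wrist camera is an equidistant fisheye: a pixel r from the principal point sees the ray r / f radians off the axis. A picture is of the moment at which its call begins: read the wrist's pose just before it.
- r.close_job(): hands the job in; it is judged then, once.
The state is a dict: "time_s": time; "joints": joint angles; "qd": joint speeds; "joint_torque": joint torques, N m; "tcp_pos": TCP position; "eef_rot": TCP orientation; "contact_force": force on the tool from outside, world axes, zero at the start; "moment": the same for the moment, N m; "gripper_width": finger opening in m; "gripper_force": force on a finger pad.
Only numpy, scipy, OpenCV 4.12 (cv2) and the standard library are available. Lean on these libraries where they do the work, as an engineer would, in place of code of your own. Each camera call takes 0.05 s, during which the arm holds its last target. There are 200 camera calls.

## Working session

There is one attempt and no reset: what is moved stays moved. The work goes in short steps, Python scripts to look and compute and a shell command to move; the robot and the scene stay as the last step left them, time stands still between calls to the robot, and variables do not carry over. Pictures are saved under pics/ and viewed, at most 10 in all, crops included, and the job is handed in when it is done.

```bash
mkdir -p pics; ls; cat > h.py <<'E'
import numpy as np, cv2
from plant import r, vision
def world(c):
    K=np.array(c["camera_matrix"]);d=c["depth"];v,u=np.mgrid[:d.shape[0],:d.shape[1]]
    p=np.stack([(u-K[0,2])/K[0,0]*d,-(v-K[1,2])/K[1,1]*d,-d],-1)
    T=np.linalg.inv(np.array(c["extrinsics"]))
    return p@T[:3,:3].T+T[:3,3]
E
python3 - <<'E'
from h import *
s=r.get_state();print(s)
for n in("scene","top"):
    c=vision.capture(n);cv2.imwrite(f"pics/{n}0.png",c["frame"]);np.save(n+"_w.npy",world(c));np.save(n+"_f.npy",c["frame"])
E
```

```text
pics
{'time_s': 0.0, 'joints': array([ 8.40573463e+01,  2.05922022e+01,  6.33302040e-01, -2.03346109e-02,
       -7.01357184e+01, -1.65069867e+01]), 'qd': array([ 0.0456686 , -0.02194763,  0.06623688,  0.07499805,  0.05262738,
        0.04069167]), 'joint_torque': array([ 1.37497897e-03, -5.82713807e+01,  2.93048555e+01,  6.99732408e+00,
        7.06541701e-03, -1.47426081e-04]), 'tcp_pos': array([0.2575933 , 0.62336258, 0.21540979]), 'eef_rot': array([ 1.79903849e+02, -8.55899291e-03, -2.24565586e+01]), 'contact_force': array([0.30880873, 0.05801519, 0.81764347]), 'moment': array([-0.05933625,  0.01427803, -0.02173859]), 'gripper_force': 0.0, 'gripper_width': 0.0877002092065414}
```

View pics/scene0.png

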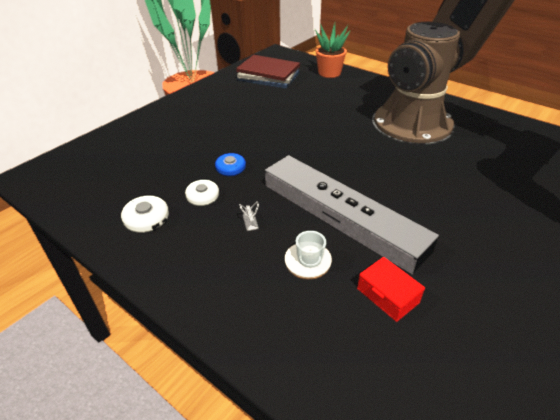

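View pics/top0.png

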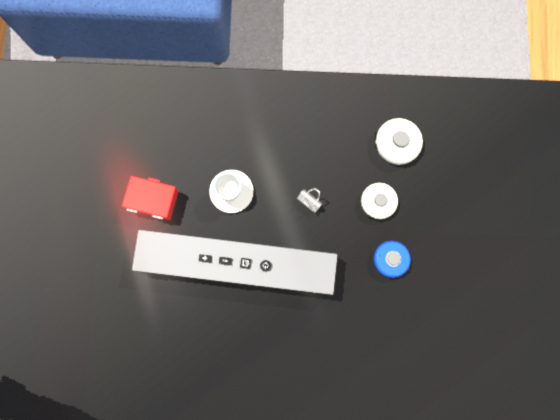

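The top picture shows the bar with keys power (266,266), source (245,263), minus (225,261) and plus (205,258), the tin (150,198), the coaster and cup (231,191), and the clip (311,200). Puck candidates are small white (380,201), large white (400,141) and blue (392,259). By the description I choose the small white one at (380,201).

```bash
python3 - <<'E'
from h import *
f=np.load("top_f.npy");w=np.load("top_w.npy");g=f.mean(2)
for n,(u,v) in dict(power=(266,266),source=(245,263),minus=(225,261),plus=(205,258),small=(380,201),big=(400,141),blue=(392,259),clip=(311,200),cup=(231,191),tin=(150,198)).items():
    print(n,w[v,u].round(4))
# pucks: connected comps by height
m=((w[...,2]>.012)&(w[...,2]<.2)).astype(np.uint8)
n,l,st,ce=cv2.connectedComponentsWithStats(m)
for i in range(1,n):
    if st[i,4]<60: continue
    P=w[l==i]; top=P[P[:,2]>np.percentile(P[:,2],30)-.004]
    print(ce[i].round(1),"min",P.min(0).round(3),"max",P.max(0).round(3),"mid",((P.min(0)+P.max(0))/2).round(4))
# bar rectangle and keys
i=l[266,300];P=w[l==i];P=P[(P[:,2]>.05)]
print(cv2.minAreaRect(P[:,:2].astype(np.float32)*1000))
# dark key on bar
bar=(l==l[266,300])&(g<90)&(w[...,2]>.045);bar=cv2.erode((l==l[266,300]).astype(np.uint8),np.ones((7,7)))&(g<110)
n,l2,st,ce=cv2.connectedComponentsWithStats(bar.astype(np.uint8))
for k in range(1,n):
    if st[k,4]>15: Q=w[l2==k];print("key",ce[k],st[k],np.mean(Q,0).round(4))
for (u,v) in((380,201),(400,141)):
    hs=w[v-12:v+13,u-12:u+13];q=hs[hs[...,2]>.0275];print("button",q.mean(0).round(4),len(q), q.min(0),q.max(0))
a=cv2.resize(f[110:300,190:430],None,fx=3.2,fy=3.15,interpolation=cv2.INTER_CUBIC);cv2.imwrite("pics/crop1.png",a)
E
```

```text
power [ 0.4911 -0.0043  0.0646]
source [0.4963 0.0393 0.0603]
minus [0.4993 0.0808 0.0607]
plus [0.5045 0.1225 0.0585]
small [ 0.6405 -0.2489  0.0319]
big [ 0.7746 -0.2918  0.0418]
blue [ 0.5153 -0.2753  0.0276]
clip [ 0.639  -0.0985  0.0258]
cup [0.6522 0.0762 0.0322]
tin [0.6297 0.2472 0.0418]
[398.7 141.3] min [ 0.729 -0.348  0.012] max [ 0.832 -0.241  0.048] mid [ 0.7803 -0.2945  0.0301]
[227.5 186.4] min [0.628 0.049 0.012] max [0.701 0.117 0.07 ] mid [0.6643 0.0832 0.0408]
[149.7 197.6] min [0.586 0.195 0.012] max [0.677 0.304 0.052] mid [0.6316 0.2496 0.0318]
[379.5 201. ] min [ 0.601 -0.29   0.012] max [ 0.684 -0.211  0.038] mid [ 0.6427 -0.2505  0.0252]
[310.2 199.5] min [ 0.619 -0.119  0.012] max [ 0.661 -0.073  0.056] mid [ 0.6398 -0.0961  0.0341]
[234.8 262.2] min [ 0.437 -0.153  0.038] max [0.559 0.272 0.068] mid [0.4984 0.0595 0.053 ]
[392.2 259.2] min [ 0.477 -0.32   0.012] max [ 0.555 -0.238  0.037] mid [ 0.5163 -0.2792  0.0243]
((498.05999755859375, 59.42436218261719), (420.3689880371094, 85.1047592163086), 84.70515441894531)
key [201.         257.76190476] [199 255   5   7  21] [0.5045 0.1303 0.062 ]
key [208.65517241 258.79310345] [205 256   7   6  29] [0.5029 0.1146 0.0613]
key [224.97916667 261.08333333] [220 257  12   8  48] [0.4991 0.0807 0.0614]
key [265.89583333 265.70833333] [261 261  10  10  48] [ 0.4919 -0.0041  0.062 ]
button [ 0.6404 -0.2467  0.0508] 168 [ 0.43821415 -0.27644852  0.02750622] [0.66850507 0.00310477 1.17450541]
button [ 0.7744 -0.2916  0.0422] 617 [ 0.43821415 -0.32197304  0.02750672] [0.8066724  0.00310477 1.17450541]
```

View pics/crop1.png

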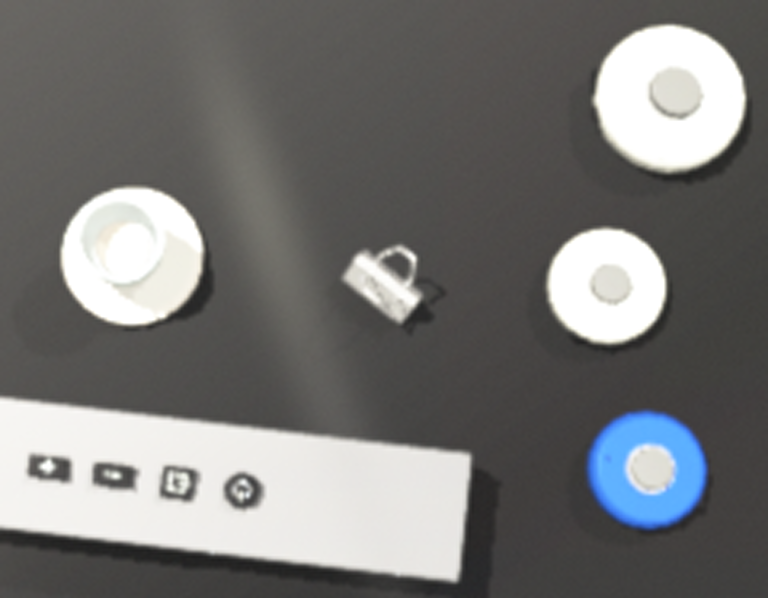

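The crop confirms it: round ring-and-stroke key (243,490), square key (179,483), and the small white puck (607,285), about 80 mm across. The large white one is about 105 mm. First I close the fingers and turn, so that their closing line runs across the key row.

```bash
python3 -m pendant '[[[0,0,0,0,0,1,-1],[0,0,0,0,0,1,-1],[0,0,0,0,0,1,-1],[0,0,0,0,0,1,-1],[0,0,0,0,0,1,-1],[0,0,0,0,0,1,-1],[0,0,0,0,0,1,-1],[0,0,0,0,0,1,-1]]]' 10
python3 -m pendant '[[[0,0,0,0,0,1,-1],[0,0,0,0,0,1,-1],[0,0,0,0,0,1,-1],[0,0,0,0,0,1,-1],[0,0,0,0,0,1,-1],[0,0,0,0,0,1,-1],[0,0,0,0,0,1,-1],[0,0,0,0,0,1,-1]]]'
python3 -m pendant '[[[0,0,0,0,0,1,-1],[0,0,0,0,0,1,-1],[0,0,0,0,0,0.2,-1],[0,0,0,0,0,0,-1],[0.5,-0.25,0,0,0,0,-1],[1,-0.45,0,0,0,0,-1],[1,-0.45,0,0,0,0,-1],[1,-0.45,0,0,0,0,-1]]]'
cat >> h.py <<'E'
def togo(t):
    from scipy.spatial.transform import Rotation as R
    s=r.get_state();M=R.from_euler("xyz",s["eef_rot"],degrees=True)
    print("t",s["time_s"],"tcp",s["tcp_pos"].round(4),s["eef_rot"].round(2),"tool rows",(M.inv().apply(np.array(t)-s["tcp_pos"])/.02).round(2),"F",s["contact_force"].round(2),"w",round(float(s["gripper_width"]),4))
E
python3 -c "
from h import *
togo([.492,-.0037,.116])"
```

```text
time_s: 0.9
tcp_pos: [0.2576, 0.6235, 0.2158]
eef_rot: [180.0, -0.0, -54.6]
contact_force: [0.7, 0.2, -0.6]
gripper_width: 0.0288
gripper_force: 0.0
time_s: 1.7
tcp_pos: [0.2577, 0.6235, 0.2158]
eef_rot: [180.0, -0.1, -86.6]
contact_force: [0.6, -0.5, 0.5]
gripper_width: 0.0002
gripper_force: 0.0
time_s: 2.5
tcp_pos: [0.2836, 0.5497, 0.2162]
eef_rot: [180.0, -0.0, -95.2]
contact_force: [0.9, -0.9, -0.3]
gripper_width: 0.0002
gripper_force: 0.0
t 2.5 tcp [0.2836 0.5497 0.2162] [ 1.800e+02 -2.000e-02 -9.517e+01] tool rows [ 26.61 -12.88   5.02] F [ 0.9  -0.88 -0.33] w 0.0002
```

```bash
for i in 1 2 3; do :; done
python3 -m pendant '[[[1,-0.48,0,0,0,0,-1],[1,-0.48,0,0,0,0,-1],[1,-0.48,0,0,0,0,-1],[1,-0.48,0,0,0,0,-1],[1,-0.48,0,0,0,0,-1],[1,-0.48,0,0,0,0,-1],[1,-0.48,0,0,0,0,-1],[1,-0.48,0,0,0,0,-1]]]' >/dev/null
python3 -m pendant '[[[1,-0.48,0,0,0,0,-1],[1,-0.48,0,0,0,0,-1],[1,-0.48,0,0,0,0,-1],[1,-0.48,0,0,0,0,-1],[1,-0.48,0,0,0,0,-1],[1,-0.48,0,0,0,0,-1],[1,-0.48,0,0,0,0,-1],[1,-0.48,0,0,0,0,-1]]]' >/dev/null
python3 -m pendant '[[[1,-0.48,0,0,0,0,-1],[1,-0.48,0,0,0,0,-1],[1,-0.48,0,0,0,0,-1],[1,-0.48,0,0,0,0,-1],[1,-0.48,0,0,0,0,-1],[1,-0.48,0,0,0,0,-1],[1,-0.48,0,0,0,0,-1],[0.5,-0.48,0,0,0,0,-1]]]'
python3 -c "
from h import *
togo([.492,-.0037,.116])"
```

```text
time_s: 4.9
tcp_pos: [0.4695, 0.0599, 0.2164]
eef_rot: [-180.0, 0.0, -95.3]
contact_force: [0.5, 0.6, -0.5]
gripper_width: 0.0003
gripper_force: 0.0
t 4.9 tcp [0.4695 0.0599 0.2164] [-180.     0.   -95.3] tool rows [ 3.06 -1.41  5.02] F [ 0.53  0.63 -0.46] w 0.0003
```

```bash

python3 -m pendant '[[[1,-0.47,0.5,0,0,0,-1],[1,-0.47,0.8,0,0,0,-1],[0.7,-0.3,0.9,0,0,0,-1],[0.3,-0.15,0.9,0,0,0,-1],[0,0,0.9,0,0,0,-1],[0,0,0.7,0,0,0,-1],[0,0,0.3,0,0,0,-1],[0,0,0,0,0,0,-1]]]' >/dev/null
python3 - <<'E'
from h import *
togo([.492,-.0037,.084])
c=vision.capture("wrist");cv2.imwrite("pics/wrist1.png",c["frame"]);print(c["camera_matrix"],c["hand_eye"])
c=vision.capture("top");cv2.imwrite("pics/top1.png",cv2.resize(c["frame"][180:330,180:380],None,fx=4,fy=4,interpolation=cv2.INTER_CUBIC))
E
```

```text
t 5.7 tcp [ 0.4912 -0.0009  0.1158] [ 1.7992e+02 -4.0000e-02 -9.5260e+01] tool rows [ 0.13 -0.05  1.59] F [-0.3   0.09  0.08] w 0.0009
[[325.1922621    0.         280.20194623]
 [  0.         325.1922621  211.81208877]
 [  0.           0.           1.        ]] [[ 7.35236617e-04  9.63630094e-01  2.67238661e-01  7.18585120e-02]
 [ 9.99999097e-01 -1.00920253e-03  8.87828046e-04  9.55893161e-04]
 [ 1.12523576e-03  2.67237767e-01 -9.63629965e-01 -1.67279273e-01]
 [ 0.00000000e+00  0.00000000e+00  0.00000000e+00  1.00000000e+00]]
```

View pics/wrist1.png

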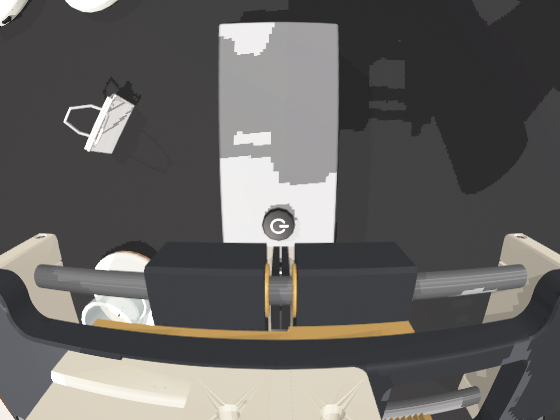

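The wrist view shows the round power key with the ring-and-stroke sign at (279,225), just above the closed fingers (rows 245 to 335, columns 145 to 415). I check the key's position from this pixel.

```bash
cat >> h.py <<'E'
def wristpt(u,v,z,s,c):
    from scipy.spatial.transform import Rotation as R
    K=np.array(c["camera_matrix"]);a=np.array([(u-K[0,2])/K[0,0],(v-K[1,2])/K[1,1]]);t=np.hypot(*a)
    d=np.array([a[0]/t*np.sin(t),-a[1]/t*np.sin(t),-np.cos(t)])
    H=np.array(c["hand_eye"]);M=R.from_euler("xyz",s["eef_rot"],degrees=True)
    o=M.apply(H[:3,3])+s["tcp_pos"];d=M.apply(H[:3,:3]@d)
    return o+d*(z-o[2])/d[2]
E
python3 - <<'E'
from h import *
s=r.get_state();c=vision.capture("wrist")
for u,v in((279,225),(279,209),(279,240),(263,225),(295,225)): print(u,v,wristpt(u,v,.062,s,c).round(4),c["depth"][v,u])
for v in range(236,262,4): print(v,c["depth"][v,270:292:4])
E
```

```text
279 225 [ 0.4923 -0.0008  0.062 ] 0.23487207
279 209 [ 0.4912 -0.0126  0.062 ] 0.23113644
279 240 [0.4934 0.0107 0.062 ] 0.2450611
263 225 [ 0.5038 -0.0018  0.062 ] 0.24214955
295 225 [4.809e-01 3.000e-04 6.200e-02] 0.23521571
236 [0.24410635 0.23618099 0.23722714 0.23698923 0.2361526  0.24462856]
240 [0.2438997  0.24407028 0.24417935 0.24532643 0.24450628 0.2437708 ]
244 [0.24611379 0.24470867 0.2464534  0.24632321 0.24602902 0.24652694]
248 [0.16110402 0.16495708 0.16561686 0.16599207 0.16567218 0.16249873]
252 [0.15693748 0.16167001 0.16217594 0.16034156 0.16106106 0.1565045 ]
256 [0.15287963 0.15691288 0.15608022 0.1576752  0.15595183 0.1523198 ]
260 [0.15039623 0.15169667 0.15150559 0.15126038 0.15127844 0.15089747]
```

```bash

python3 -m pendant '[[[0.06,-0.02,0.6,0,0,0,-1],[0,0,0.5,0,0,0,-1],[0,0,0.25,0,0,0,-1],[0,0,0.1,0,0,0,-1],[0,0,0.05,0,0,0,-1],[0,0,0.05,0,0,0,-1],[0,0,0.05,0,0,0,-1],[0,0,0,0,0,0,-1]]]'
python3 -c "
from h import *
togo([.492,-.0025,.080])"
```

```text
time_s: 6.65
tcp_pos: [0.4922, -0.0014, 0.0844]
eef_rot: [-180.0, 0.0, -95.2]
contact_force: [-0.6, 0.2, -0.0]
gripper_width: 0.0004
gripper_force: 0.0
t 6.65 tcp [ 0.4922 -0.0014  0.0844] [-179.99    0.    -95.25] tool rows [0.06 0.   0.22] F [-0.57  0.22 -0.05] w 0.0004
```

```bash

python3 -m pendant '[[[0,0,0.05,0,0,0,-1],[0,0,0.05,0,0,0,-1],[0,0,0.05,0,0,0,-1],[0,0,0.03,0,0,0,-1],[0,0,0.02,0,0,0,-1],[0,0,0,0,0,0,-1],[0,0,0,0,0,0,-1],[0,0,0,0,0,0,-1]]]'
python3 -c "
from h import *
togo([.492,-.0025,.080])"
```

```text
time_s: 7.45
tcp_pos: [0.4922, -0.0014, 0.0804]
eef_rot: [-180.0, 0.0, -95.2]
contact_force: [0.7, 0.2, 0.1]
gripper_width: 0.0006
gripper_force: 0.0
t 7.45 tcp [ 0.4922 -0.0014  0.0804] [-179.99    0.    -95.25] tool rows [0.05 0.   0.02] F [0.65 0.15 0.1 ] w 0.0006
```

```bash

python3 -m pendant '[[[0,0,0.05,0,0,0,-1],[0,0,0.05,0,0,0,-1],[0,0,0.02,0,0,0,-1],[0,0,0,0,0,0,-1],[0,0,0,0,0,0,-1],[0,0,0,0,0,0,-1],[0,0,0,0,0,0,-1],[0,0,0,0,0,0,-1]]]' | sed -n 2,4p
python3 - <<'E'
from h import *
togo([.492,-.0025,.080])
s=r.get_state();c=vision.capture("wrist");cv2.imwrite("pics/wrist2.png",c["frame"][180:360,150:410].repeat(3,0).repeat(3,1))
c=vision.capture("scene");cv2.imwrite("pics/scene1.png",cv2.resize(c["frame"][110:260,240:440],None,fx=4,fy=4))
E
```

```text
tcp_pos: [0.4922, -0.0014, 0.078]
eef_rot: [-180.0, 0.0, -95.2]
contact_force: [0.2, -0.3, -0.7]
t 8.25 tcp [ 0.4922 -0.0014  0.078 ] [-179.99    0.    -95.25] tool rows [ 0.05  0.   -0.1 ] F [ 0.23 -0.34 -0.67] w 0.0006
```

View pics/scene1.png

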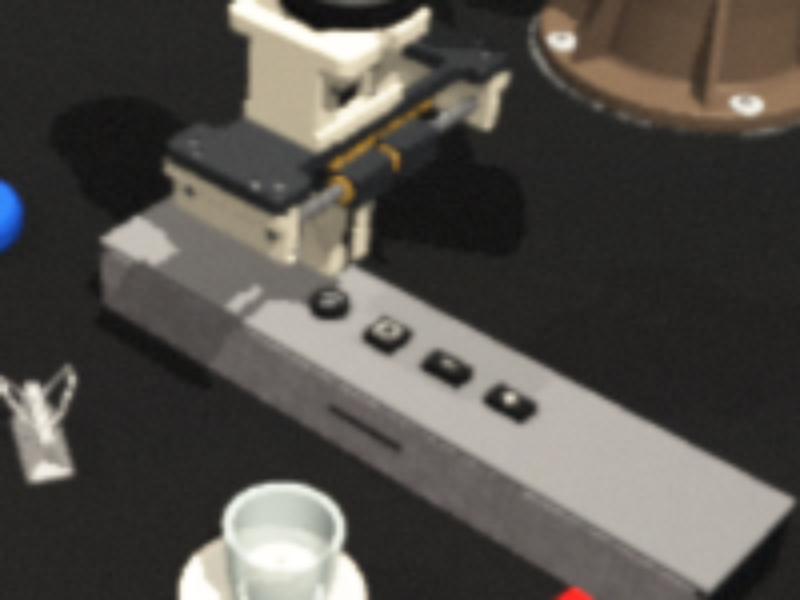

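The scene crop shows the fingertips at about (320,270), behind the power key at (330,302) and not over it. I will measure this offset.

```bash
python3 - <<'E'
from h import *
s=r.get_state();print(s["tcp_pos"],s["joints"].round(2))
c=vision.capture("scene");w=world(c)
def P(x,y): u=240+x/4;v=110+y/4;return int(round(u)),int(round(v))
for n,p in dict(tip=(320,268),tip2=(330,262),tipL=(308,262),tipup=(325,240),key=(330,300),source=(387,330),minus=(447,366),plus=(511,402),barnear=(400,300),fl=(355,258)).items():
    u,v=P(*p);print(n,u,v,w[v,u].round(4))
for n,p in dict(a=(352,230),b=(185,150),c2=(465,65)).items():
    u,v=P(*p);print(n,u,v,w[v,u].round(4))
c=vision.capture("top");w2=world(c);m=(w2[...,2]>.1)&(w2[...,2]<.6)
print("top view pts: z range, mid",[ (lo,(w2[m&(w2[...,2]>lo)&(w2[...,2]<lo+.05)]).mean(0).round(3)) for lo in(.1,.15,.2,.25)])
for n,(u,v) in dict(source=(245,263),minus=(225,261)).items(): print(n,w2[v,u])
E
```

```text
[ 0.49214625 -0.00142493  0.07797046] [ 22.77  11.49 -32.53  -0.   -45.98 -28.02]
tip 320 177 [0.5108 0.0031 0.0956]
tip2 322 176 [0.5089 0.0069 0.099 ]
tipL 317 176 [ 0.5089 -0.0063  0.0929]
tipup 321 170 [0.5119 0.0052 0.1164]
key 322 185 [4.958e-01 3.000e-04 6.220e-02]
source 337 192 [0.4977 0.0423 0.0637]
minus 352 202 [0.5041 0.0857 0.0613]
plus 368 210 [0.5067 0.1271 0.0623]
barnear 340 185 [0.4635 0.0289 0.0559]
fl 329 174 [ 0.3793 -0.054  -0.0004]
a 328 168 [0.4871 0.0075 0.1085]
b 286 148 [ 0.5883 -0.0316  0.1986]
c2 356 126 [0.4285 0.0336 0.1972]
top view pts: z range, mid [(0.1, array([nan, nan, nan])), (0.15, array([0.419, 0.001, 0.195])), (0.2, array([0.415, 0.002, 0.201])), (0.25, array([nan, nan, nan]))]
source [0.4718595  0.02407522 0.52962826]
minus [0.47464322 0.04940725 0.51035132]<stdin>:10: RuntimeWarning: Mean of empty slice.
  ret = um.true_divide(
```

View pics/wrist2.png

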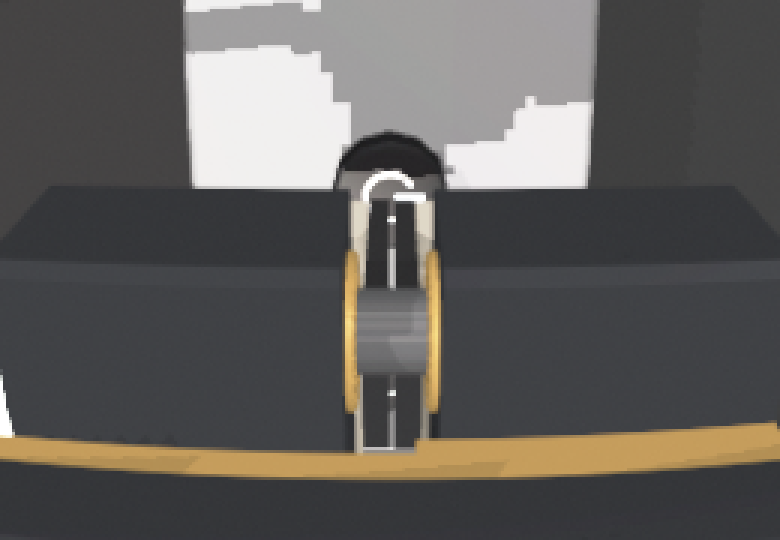

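The wrist crop shows the fingers centred on the key: the finger seam is at crop column 390, and so is the key's centre. In the scene view their lower end is near z = 0.09, so they are still above the key. I measure the gap.

```bash
python3 - <<'E'
from h import *
c=vision.capture("scene");w=world(c)
for u in(318,320,322,324,326):
    print(u,[tuple((w[v,u]*1000).round().astype(int)) for v in range(168,190)])
E
```

```text
318 [(np.int64(514), np.int64(-1), np.int64(120)), (np.int64(511), np.int64(-3), np.int64(115)), (np.int64(509), np.int64(-4), np.int64(111)), (np.int64(511), np.int64(-3), np.int64(110)), (np.int64(510), np.int64(-3), np.int64(106)), (np.int64(511), np.int64(-2), np.int64(105)), (np.int64(508), np.int64(-4), np.int64(99)), (np.int64(513), np.int64(-1), np.int64(100)), (np.int64(508), np.int64(-4), np.int64(94)), (np.int64(508), np.int64(-4), np.int64(91)), (np.int64(474), np.int64(-26), np.int64(57)), (np.int64(475), np.int64(-25), np.int64(55)), (np.int64(480), np.int64(-22), np.int64(56)), (np.int64(480), np.int64(-22), np.int64(54)), (np.int64(496), np.int64(-11), np.int64(65)), (np.int64(492), np.int64(-14), np.int64(59)), (np.int64(499), np.int64(-8), np.int64(63)), (np.int64(501), np.int64(-7), np.int64(62)), (np.int64(506), np.int64(-4), np.int64(63)), (np.int64(507), np.int64(-3), np.int64(62)), (np.int64(506), np.int64(-4), np.int64(58)), (np.int64(506), np.int64(-3), np.int64(55))]
320 [(np.int64(511), np.int64(2), np.int64(120)), (np.int64(513), np.int64(3), np.int64(119)
[... 3169 characters left out ...]
, np.int64(8), np.int64(97)), (np.int64(493), np.int64(7), np.int64(92)), (np.int64(493), np.int64(8), np.int64(90)), (np.int64(457), np.int64(-14), np.int64(55)), (np.int64(462), np.int64(-11), np.int64(57)), (np.int64(464), np.int64(-10), np.int64(55)), (np.int64(468), np.int64(-7), np.int64(56)), (np.int64(470), np.int64(-6), np.int64(55)), (np.int64(475), np.int64(-3), np.int64(56)), (np.int64(478), np.int64(0), np.int64(57)), (np.int64(489), np.int64(7), np.int64(64)), (np.int64(490), np.int64(7), np.int64(62)), (np.int64(492), np.int64(9), np.int64(61)), (np.int64(491), np.int64(9), np.int64(58)), (np.int64(493), np.int64(10), np.int64(56)), (np.int64(495), np.int64(11), np.int64(55))]
```

The fingertips end at about z = 0.0895 with the TCP reading 0.078, so contact should come near TCP z = 0.0505. I go down most of the gap, then feel for contact.

```bash

python3 -m pendant '[[[0,0,0.3,0,0,0,-1],[0,0,0.3,0,0,0,-1],[0,0,0.25,0,0,0,-1],[0,0,0.15,0,0,0,-1],[0,0,0.1,0,0,0,-1],[0,0,0.05,0,0,0,-1],[0,0,0,0,0,0,-1],[0,0,0,0,0,0,-1]]]'
python3 - <<'E'
from h import *
togo([.492,-.0025,.0505])
c=vision.capture("scene");w=world(c)
for u in(318,320,322): print(u,[tuple((w[v,u]*1000).round().astype(int).tolist()) for v in range(176,190)])
E
```

```text
time_s: 9.3
tcp_pos: [0.4923, -0.0014, 0.0551]
eef_rot: [-180.0, 0.0, -95.2]
contact_force: [0.0, 0.5, 0.2]
gripper_width: 0.0004
gripper_force: 0.0
t 9.3 tcp [ 0.4923 -0.0014  0.0551] [-179.99    0.    -95.25] tool rows [0.06 0.01 0.23] F [0.02 0.49 0.16] w 0.0004
318 [(512, -1, 97), (512, -1, 94), (511, -2, 90), (510, -3, 87), (510, -2, 84), (509, -3, 81), (509, -3, 78), (510, -2, 76), (511, -1, 74), (511, -1, 71), (506, -4, 63), (507, -3, 62), (508, -3, 59), (508, -2, 57)]
320 [(513, 4, 100), (513, 4, 97), (513, 5, 95), (511, 4, 91), (511, 3, 87), (510, 4, 84), (511, 4, 82), (512, 5, 80), (511, 4, 76), (510, 4, 73), (510, 4, 70), (505, 1, 63), (507, 2, 61), (506, 2, 57)]
322 [(510, 7, 100), (511, 9, 98), (510, 8, 94), (510, 8, 92), (508, 7, 87), (509, 8, 85), (508, 7, 82), (508, 8, 79), (510, 9, 78), (507, 7, 73), (507, 8, 70), (504, 6, 65), (503, 6, 61), (503, 5, 57)]
```

```bash

python3 -m pendant '[[[0,0,0.05,0,0,0,-1],[0,0,0.05,0,0,0,-1],[0,0,0.05,0,0,0,-1],[0,0,0.05,0,0,0,-1],[0,0,0.05,0,0,0,-1],[0,0,0.05,0,0,0,-1],[0,0,0,0,0,0,-1],[0,0,0,0,0,0,-1]]]'
```

```text
time_s: 10.15
tcp_pos: [0.4922, -0.0014, 0.0491]
eef_rot: [-180.0, -0.0, -95.2]
contact_force: [-0.7, 0.6, 6.1]
gripper_width: 0.0005
gripper_force: 2.6
```

6 N means about 3.4 mm of travel. I press a touch further for margin, hold, then retract.

```bash

python3 -m pendant '[[[0,0,0.03,0,0,0,-1],[0,0,0,0,0,0,-1],[0,0,0,0,0,0,-1],[0,0,0,0,0,0,-1],[0,0,0,0,0,0,-1],[0,0,0,0,0,0,-1],[0,0,0,0,0,0,-1],[0,0,0,0,0,0,-1]]]'
python3 -m pendant '[[[0,0,-0.05,0,0,0,-1],[0,0,-0.1,0,0,0,-1],[0,0,-0.2,0,0,0,-1],[0,0,-0.4,0,0,0,-1],[0,0,-0.3,0,0,0,-1],[0,0,0,0,0,0,-1],[0,0,0,0,0,0,-1],[0,0,0,0,0,0,-1]]]'
python3 -c "
from h import *
togo([.4963,.0395,.056])"
```

```text
time_s: 10.95
tcp_pos: [0.4922, -0.0014, 0.0486]
eef_rot: [-180.0, 0.0, -95.2]
contact_force: [-2.3, 0.3, 5.3]
gripper_width: 0.0006
gripper_force: 3.0
time_s: 11.75
tcp_pos: [0.492, -0.0015, 0.0692]
eef_rot: [180.0, -0.0, -95.3]
contact_force: [-0.2, 0.8, -0.5]
gripper_width: 0.0004
gripper_force: 0.0
t 11.75 tcp [ 0.492  -0.0015  0.0692] [179.99  -0.   -95.25] tool rows [-2.06 -0.03  0.66] F [-0.19  0.85 -0.51] w 0.0004
```

The margin on that press was modest: two noisy readings, 6.1 and 5.3 N. Pressing power again does no harm, so I press slightly deeper to be sure.

```bash

python3 -m pendant '[[[0,0,0.4,0,0,0,-1],[0,0,0.3,0,0,0,-1],[0,0,0.1,0,0,0,-1],[0,0,0.07,0,0,0,-1],[0,0,0.07,0,0,0,-1],[0,0,0.07,0,0,0,-1],[0,0,0.06,0,0,0,-1],[0,0,0,0,0,0,-1]]]'
python3 - <<'E'
from h import *
f=[]
for i in range(4): vision.capture("top"); f.append(r.get_state()["contact_force"][2])
togo([0,0,0]);print(np.round(f,2))
E
python3 -m pendant '[[[0,0,-0.05,0,0,0,-1],[0,0,-0.1,0,0,0,-1],[0,0,-0.2,0,0,0,-1],[0,0,-0.4,0,0,0,-1],[0,0,-0.35,0,0,0,-1],[0,0,0,0,0,0,-1],[0,0,0,0,0,0,-1],[0,0,0,0,0,0,-1]]]'
python3 -c "
from h import *
togo([.4963,.0405,.0475])"
```

```text
time_s: 12.55
tcp_pos: [0.4917, -0.0016, 0.0481]
eef_rot: [180.0, -0.0, -95.2]
contact_force: [-3.7, 0.0, 6.9]
gripper_width: 0.0002
gripper_force: 3.4
t 12.75 tcp [ 0.4917 -0.0016  0.0482] [ 1.7998e+02 -1.0000e-02 -9.5250e+01] tool rows [ 2.17 24.49  2.42] F [-4.35  0.    6.63] w 0.0004
[6.44 6.32 6.43 6.63]
time_s: 13.55
tcp_pos: [0.4921, -0.0014, 0.0698]
eef_rot: [180.0, 0.0, -95.3]
contact_force: [-0.2, 0.2, 0.1]
gripper_width: 0.0002
gripper_force: 0.0
t 13.55 tcp [ 0.4921 -0.0014  0.0698] [180.     0.   -95.25] tool rows [-2.11 -0.02  1.12] F [-0.22  0.22  0.12] w 0.0002
```

Steady 6.4 N, so power is pressed, and it has been released. Next is the source key, 42 mm along the row.

```bash

python3 -m pendant '[[[-0.6,0,0,0,0,0,-1],[-0.8,0,0,0,0,0,-1],[-0.7,0,0,0,0,0,-1],[0,0,0,0,0,0,-1],[0,0,0.3,0,0,0,-1],[0,0,0.3,0,0,0,-1],[0,0,0.1,0,0,0,-1],[0,0,0,0,0,0,-1]]]'
python3 -c "
from h import *
togo([.4963,.0405,.0475])"
```

```text
time_s: 14.35
tcp_pos: [0.4955, 0.0399, 0.0553]
eef_rot: [179.9, -0.0, -95.3]
contact_force: [-0.2, -1.2, 0.2]
gripper_width: 0.0003
gripper_force: 0.0
t 14.35 tcp [0.4955 0.0399 0.0553] [ 1.7994e+02 -4.0000e-02 -9.5280e+01] tool rows [-0.03 -0.04  0.39] F [-0.25 -1.19  0.17] w 0.0003
```

```bash

python3 -m pendant '[[[0,0,0.07,0,0,0,-1],[0,0,0.07,0,0,0,-1],[0,0,0.07,0,0,0,-1],[0,0,0.07,0,0,0,-1],[0,0,0.06,0,0,0,-1],[0,0,0.03,0,0,0,-1],[0,0,0,0,0,0,-1],[0,0,0,0,0,0,-1]]]'
python3 - <<'E'
from h import *
f=[]
for i in range(4): vision.capture("top"); f.append(r.get_state()["contact_force"][2])
togo([0,0,0]);print(np.round(f,2))
E
```

```text
time_s: 15.15
tcp_pos: [0.4961, 0.0403, 0.0489]
eef_rot: [-180.0, -0.0, -95.2]
contact_force: [-2.8, -1.4, 5.7]
gripper_width: 0.0005
gripper_force: 2.8
t 15.35 tcp [0.4961 0.0404 0.0489] [-179.98   -0.    -95.24] tool rows [ 4.27 24.52  2.44] F [-1.86 -0.19  5.4 ] w 0.0002
[5.16 5.86 5.55 5.4 ]
```

Slightly deeper, hold, then raise straight up.

```bash

python3 -m pendant '[[[0,0,0.04,0,0,0,-1],[0,0,0,0,0,0,-1],[0,0,0,0,0,0,-1],[0,0,0,0,0,0,-1],[0,0,-0.05,0,0,0,-1],[0,0,-0.1,0,0,0,-1],[0,0,-0.3,0,0,0,-1],[0,0,-0.5,0,0,0,-1]]]'
python3 -m pendant '[[[0,0,-0.8,0,0,0,-1],[0,0,-1,0,0,0,-1],[0,0,-1,0,0,0,-1],[0,0,-0.6,0,0,0,-1],[0,0,0,0,0,0,-1],[0,0,0,0,0,0,-1],[0,0,0,0,0,0,-1],[0,0,0,0,0,0,-1]]]'
python3 -c "
from h import *
togo([.641,-.2485,.07])"
```

```text
time_s: 16.15
tcp_pos: [0.4954, 0.0403, 0.0667]
eef_rot: [179.9, -0.0, -95.3]
contact_force: [0.1, 0.1, -0.4]
gripper_width: 0.0005
gripper_force: 0.0
time_s: 16.95
tcp_pos: [0.4955, 0.0402, 0.1339]
eef_rot: [179.9, -0.0, -95.3]
contact_force: [0.3, -1.8, 0.3]
gripper_width: 0.0004
gripper_force: 0.0
t 16.95 tcp [0.4955 0.0402 0.1339] [ 1.7991e+02 -4.0000e-02 -9.5260e+01] tool rows [13.7  -8.57  3.19] F [ 0.33 -1.81  0.35] w 0.0004
```

```bash

python3 -m pendant '[[[0.5,-0.3,0,0,0,0,-1],[0.95,-0.6,0,0,0,0,-1],[0.95,-0.6,0,0,0,0,-1],[0.95,-0.6,0,0,0,0,-1],[0.95,-0.6,0,0,0,0,-1],[0.95,-0.6,0,0,0,0,-1],[0.95,-0.6,0,0,0,0,-1],[0.95,-0.6,0,0,0,0,-1]]]' >/dev/null
python3 -m pendant '[[[0.95,-0.6,0,0,0,0,-1],[0.95,-0.6,0,0,0,0,-1],[0.95,-0.6,0,0,0,0,-1],[0.95,-0.6,0,0,0,0,-1],[0.95,-0.6,0,0,0,0,-1],[0.95,-0.6,0,0,0,0,-1],[0.6,-0.35,0,0,0,0,-1],[0,0,0,0,0,0,-1]]]' 
python3 - <<'E'
from h import *
togo([.641,-.2485,.026])
s=r.get_state();c=vision.capture("wrist");f=c["frame"];cv2.imwrite("pics/wrist3.png",f)
E
```

```text
time_s: 18.55
tcp_pos: [0.6397, -0.2448, 0.1336]
eef_rot: [179.9, -0.0, -95.4]
contact_force: [0.2, 1.0, -0.6]
gripper_width: 0.0005
gripper_force: 0.0
t 18.55 tcp [ 0.6397 -0.2448  0.1336] [ 1.7993e+02 -1.0000e-02 -9.5350e+01] tool rows [ 0.18 -0.09  5.38] F [ 0.25  0.97 -0.59] w 0.0005
```

View pics/wrist3.png

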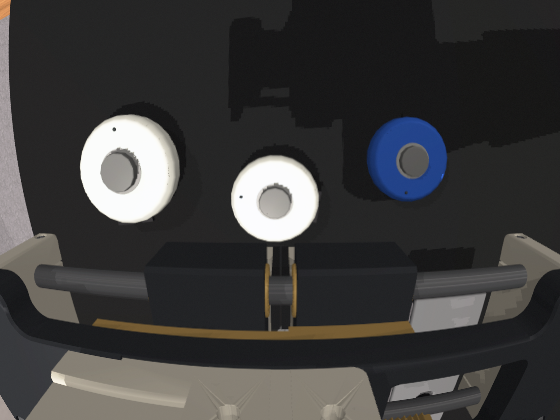

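The wrist view shows the small white puck's button at (275,204), between the large white puck (left) and the blue one (right).

```bash

python3 - <<'E'
from h import *
s=r.get_state();c=vision.capture("wrist");p=wristpt(275,204,.031,s,c);print(p); togo([(p[0]+.641)/2,(p[1]-.249)/2,.027])
E
```

```text
[ 0.64252519 -0.24806193  0.031     ]
t 18.65 tcp [ 0.6392 -0.2432  0.134 ] [ 1.7993e+02  1.0000e-02 -9.5300e+01] tool rows [ 0.26 -0.16  5.35] F [-1.36  0.63 -0.3 ] w 0.0006
```

```bash

python3 -m pendant '[[[0.2,-0.12,0.5,0,0,0,-1],[0,0,0.9,0,0,0,-1],[0,0,1,0,0,0,-1],[0,0,1,0,0,0,-1],[0,0,0.8,0,0,0,-1],[0,0,0.5,0,0,0,-1],[0,0,0.3,0,0,0,-1],[0,0,0,0,0,0,-1]]]' 
python3 - <<'E'
from h import *
togo([.6418,-.2485,.017])
c=vision.capture("scene");cv2.imwrite("pics/scene2.png",cv2.resize(c["frame"][90:250,110:310],None,fx=4,fy=3.75))
E
```

```text
time_s: 19.45
tcp_pos: [0.6413, -0.2468, 0.034]
eef_rot: [179.9, 0.0, -95.2]
contact_force: [0.3, -0.0, -0.1]
gripper_width: 0.0005
gripper_force: 0.0
t 19.45 tcp [ 0.6413 -0.2468  0.034 ] [179.94   0.   -95.22] tool rows [ 0.08 -0.03  0.85] F [ 0.28 -0.04 -0.08] w 0.0005
```

View pics/scene2.png

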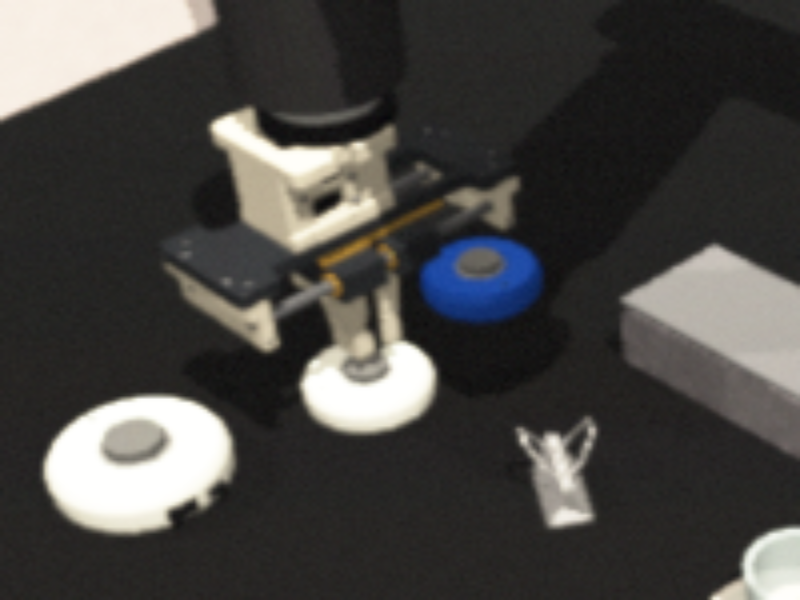

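The fingertip stands over the puck's button at crop (365,365). I check that the gripper's end plate, at about (265,340), clears the big puck before going down.

```bash

python3 - <<'E'
from h import *
c=vision.capture("scene");w=world(c);m=np.zeros(w.shape[:2],bool);m[150:186,148:182]=1
sel=m&(w[...,2]>.045)&(w[...,2]<.2)
P=w[sel];print("end plate min z",np.percentile(P[:,2],[0,2,10]),"x",P[:,0].max(),"y",P[:,1].min(),P[:,1].max())
for u in(174,176,178,200,201,203): print(u,[tuple((w[v,u]*1000).round().astype(int).tolist()) for v in range(176,192)])
E
```

```text
end plate min z [0.11101306 0.11424134 0.12275334] x 0.7439220537782911 y -0.2955192912482698 -0.21342436365709627
174 [(733, -220, 128), (737, -215, 130), (735, -219, 124), (734, -221, 120), (734, -221, 117), (734, -222, 114), (653, -347, 2), (654, -346, -1), (659, -340, 2), (659, -341, -1), (663, -336, 0), (667, -331, 2), (668, -331, -1), (672, -326, 1), (674, -323, 1), (679, -316, 4)]
176 [(732, -215, 130), (731, -217, 126), (731, -217, 123), (731, -219, 119), (733, -217, 118), (732, -218, 115), (734, -216, 115), (651, -342, 0), (656, -336, 2), (658, -334, 1), (661, -330, 2), (663, -328, 1), (666, -325, 1), (668, -323, 0), (673, -316, 3), (675, -314, 2)]
178 [(629, -359, 1), (633, -354, 3), (633, -356, -2), (637, -350, 0), (728, -216, 116), (729, -216, 114), (646, -340, 1), (649, -336, 1), (652, -332, 2), (655, -330, 1), (658, -326, 2), (660, -324, 1), (661, -323, -1), (664, -319, 0), (666, -318, -2), (671, -311, 2)]
200 [(647, -244, 65), (652, -239, 67), (653, -238, 66), (654, -237, 64), (655, -236, 62), (656, -236, 60), (655, -238, 55), (656, -238, 53), (656, -238, 49), (645, -253, 33), (647, -251, 32), (649, -249, 31), (653, -245, 32), (654, -244, 30), (657, -241, 30), (656, -242, 26)]
201 [(649, -238, 69), (648, -240, 65), (651, -236, 65), (652, -236, 63), (652, -236, 60), (651, -238, 56), (653, -237, 54), (654, -236, 52), (641, -254, 33), (644, -250, 34), (646, -248, 33), (650, -244, 34), (652, -242, 33), (653, -241, 31), (656, -238, 31), (654, -241, 26)]
203 [(644, -237, 67), (645, -237, 64), (643, -239, 59), (1152, 414, 674), (645, -239, 54), (643, -241, 49), (646, -238, 49), (646, -238, 47), (637, -250, 32), (640, -248, 32), (643, -244, 33), (645, -243, 31), (647, -241, 31), (651, -236, 33), (651, -237, 29), (651, -238, 25)]
```

The plate's lower edge is at z = 0.11, so there is ample room. I go down to just above the button.

```bash

python3 -m pendant '[[[0.06,-0.05,0.2,0,0,0,-1],[0,0,0.2,0,0,0,-1],[0,0,0.1,0,0,0,-1],[0,0,0.05,0,0,0,-1],[0,0,0.05,0,0,0,-1],[0,0,0.05,0,0,0,-1],[0,0,0.04,0,0,0,-1],[0,0,0,0,0,0,-1]]]'
```

```text
time_s: 20.35
tcp_pos: [0.6426, -0.2485, 0.021]
eef_rot: [-180.0, -0.0, -95.2]
contact_force: [-0.7, 0.2, 0.0]
gripper_width: 0.0005
gripper_force: 0.5
```

```bash

python3 -m pendant '[[[0,0,0.05,0,0,0,-1],[0,0,0.05,0,0,0,-1],[0,0,0.05,0,0,0,-1],[0,0,0.05,0,0,0,-1],[0,0,0,0,0,0,-1],[0,0,0,0,0,0,-1],[0,0,0,0,0,0,-1],[0,0,0,0,0,0,-1]]]'
```

```text
time_s: 21.15
tcp_pos: [0.6427, -0.2485, 0.0175]
eef_rot: [-180.0, -0.0, -95.2]
contact_force: [-1.9, 1.0, 5.1]
gripper_width: 0.0007
gripper_force: 3.1
```

Pressing 0.8 mm deeper, then holding about 2 s.

```bash

python3 -m pendant '[[[0,0,0.04,0,0,0,-1],[0,0,0,0,0,0,-1],[0,0,0,0,0,0,-1],[0,0,0,0,0,0,-1],[0,0,0,0,0,0,-1],[0,0,0,0,0,0,-1],[0,0,0,0,0,0,-1],[0,0,0,0,0,0,-1]]]'
python3 -m pendant '[[[0,0,0,0,0,0,-1],[0,0,0,0,0,0,-1],[0,0,0,0,0,0,-1],[0,0,0,0,0,0,-1],[0,0,0,0,0,0,-1],[0,0,0,0,0,0,-1],[0,0,0,0,0,0,-1],[0,0,0,0,0,0,-1]]]'
python3 -m pendant '[[[0,0,0,0,0,0,-1],[0,0,0,0,0,0,-1],[0,0,0,0,0,0,-1],[0,0,-0.05,0,0,0,-1],[0,0,-0.1,0,0,0,-1],[0,0,-0.2,0,0,0,-1],[0,0,-0.4,0,0,0,-1],[0,0,-0.6,0,0,0,-1]]]'
python3 -m pendant '[[[0,0,-0.8,0,0,0,-1],[0,0,-1,0,0,0,-1],[0,0,-1,0,0,0,-1],[0,0,-0.5,0,0,0,-1],[0,0,0,0,0,0,-1],[0,0,0,0,0,0,-1],[0,0,0,0,0,0,-1],[0,0,0,0,0,0,-1]]]'
python3 - <<'E'
from h import *
togo([0,0,0])
c=vision.capture("wrist");cv2.imwrite("pics/wrist4.png",c["frame"])
E
```

```text
time_s: 21.95
tcp_pos: [0.6427, -0.2485, 0.0169]
eef_rot: [-180.0, -0.0, -95.2]
contact_force: [-3.6, 1.7, 7.3]
gripper_width: 0.0004
gripper_force: 3.6
time_s: 22.75
tcp_pos: [0.6427, -0.2485, 0.0169]
eef_rot: [-180.0, -0.0, -95.2]
contact_force: [-3.3, 1.8, 6.6]
gripper_width: 0.0006
gripper_force: 3.6
time_s: 23.55
tcp_pos: [0.642, -0.2483, 0.043]
eef_rot: [179.9, 0.0, -95.3]
contact_force: [0.1, 0.2, -0.4]
gripper_width: 0.0001
gripper_force: 0.0
time_s: 24.35
tcp_pos: [0.642, -0.2483, 0.108]
eef_rot: [179.9, 0.0, -95.3]
contact_force: [0.7, -0.3, -0.6]
gripper_width: 0.0004
gripper_force: 0.0
t 24.35 tcp [ 0.642  -0.2483  0.108 ] [ 1.7989e+02  1.0000e-02 -9.5260e+01] tool rows [-9.42 33.09  5.46] F [ 0.75 -0.26 -0.62] w 0.0004
```

View pics/wrist4.png

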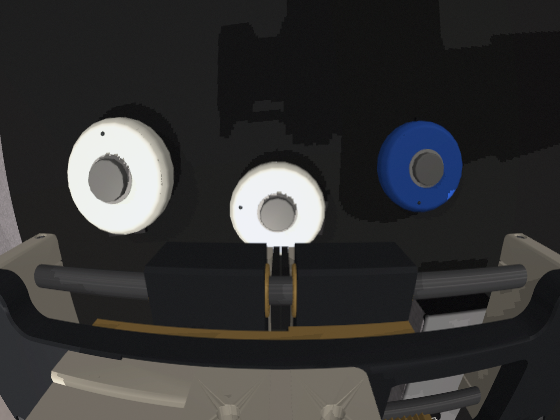

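The puck's button (277,214) is back up and the puck has not moved. It was held at about 7 N for about 2 s, and nothing is being touched now. Handing in.

```bash
python3 -c "
from h import *
print(r.close_job())"
```

```text
the job is handed in; nothing more can be done
None
```

I pressed the power key, the source key and then the puck's button (held down about 2 s) one at a time at about 5–7 N, released each, and handed the job in; no verdict came back, and I pressed power twice to be sure it counted.

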